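# Refit the suspension spring on a radio's shock-mount rod

### The job

One rod of the radio's shock-mount tray has lost its spring: pick up the large loose coil spring and thread it, inturned end down as it stands, over the bare rod, twisting it gently a little each way whenever the inturned end catches on one of the rod's two notched collars. When its foot sits fully home on the tray, turn it clockwise (seen from above) until it meets the stop and its tail points square across, away from the spring that is already fitted, so that it is locked under the lower collar, then let go. Never squash the spring hard, and leave the other parts on the bench where they are.

Things in the scene. Friction and masses are not known exactly. Their poses are not given: they have to be found in the camera images.
- spring_mid (a point): Large steel coil spring standing upright, 64 mm tall, 33 mm outer and 26 mm inner diameter, 3.5 mm wire, about 75 g. Point on its axis 32 mm above its foot, moving with the lower coils; z runs up the axis, +x towards its tang and tail. Grip it by the upper 40 mm, which turn with the foot but slide down on it as the spring is squashed.
- spring_tang (a point): Tang: at the very foot the wire's end is bent inwards, 3.2 mm wide and 3.5 mm high, on the spring's +x side, reaching in to 6.5 mm from the axis. This point is in it, 8 mm from the axis and 2 mm above the foot.
- spring_tail (a point): Tail: at the top the wire's other end sticks straight out along the spring's +x, right above the tang, to 28 mm from the axis. This point is in it, 24 mm from the axis, 62 mm above the foot when not squashed.
- spring_upper (a joint): How far the spring is squashed, m: 0 free, 0.013 solid. It takes about 1.3 N per mm; more than 0.009 (about 12 N) overstrains it.
- rod_seat (a point): Foot of the bare upright rod on the fixed grey tray (100 x 200 mm, top 20 mm above the bench): on the rod's axis at the tray's top face, where the spring's foot must sit. z up; +y along the tray to the other rod, 100 mm away, which carries a like spring (nut 74 mm above the tray). The bare rod is 8 mm thick, 72 mm tall, with a tapered tip.
- collar_up (a point): Upper fixed collar on the bare rod: disc 21 mm in diameter, 5 mm thick; point on the axis at its top face, 37 mm above the tray; axes as rod_seat. One radial notch, 4.8 mm wide and cut down to the rod, is the only place the tang can pass. It faces anywhere within 52 degrees of +x, to either side: not measured, these axes do not show it.
- collar_low (a point): Lower fixed collar, like the upper (notch 4.8 mm wide); point at its top face, 17 mm above the tray; axes as rod_seat. Its own notch also faces anywhere within 46 degrees of +x, independent of the upper one. Under this collar a small stop lug halts the tang, turned clockwise from above, when tang and tail point along these axes' -y.
- bush: Loose brass bush, 30 mm diameter, 40 mm tall, bystander; origin at its underside.
- valve: Loose radio valve with black base, 30 mm diameter, 65 mm tall, standing, bystander; origin at its underside.
- short_spring: Loose small spring, 18 mm diameter, 26 mm tall, without tail, bystander; origin at its underside.
- dial_knob: Loose black knob, 48 mm diameter, 22 mm tall, bystander; origin at its underside.
- can_cap: Loose aluminium can, 44 mm diameter, 28 mm tall, bystander; origin at its underside.
- screwdriver: Loose screwdriver lying flat, 180 mm long, bystander; origin under it.

How it is judged:
By the outcome, as a careful person would: the job done as asked, in the order asked, and still so for the second after the job is handed in, with the robot touching nothing.
It also fails if it takes over 72 s, if anything falls off the work surface, if the arm or the gripper's body presses on something with over 40 N, if the wrist force passes 120 N, or if a joint passes its speed limit or range.

### The arm

A 7-joint arm with a two-finger parallel gripper is mounted at the origin on the work surface. World frame = base frame: x ahead of the robot, y to its left, z up, the work surface at z = 0. Lengths are in m, angles in rad, forces in N, time in s.
With the tool pointing down it reaches from about 0.425 to 0.875 m from the base axis. Payload 4.7 kg.
Tool frame: the origin (TCP) lies midway between the tips of the shut fingers; the grasp point (between the pads) lies 19 mm behind it; z points along the fingers, x is the direction in which the jaws open and shut, and the axes are right-handed (so a half turn about z gives the same grasp; the last joint's range is limited). The gripper opens to 87 mm and grips with 3 to 60 N. Pads are 19 mm wide; open, the fingers measure 117 mm over their backs; the gripper's body (75 mm by 190 mm) begins 51 mm behind the grasp point.
Start: joints at [-1.147, 0.321, -0.07, 1.45, 0.023, 1.371, -0.057], TCP at [0.259, 0.596, 0.223] pointing down, gripper open.
Joint ranges: [-2.86, 2.86], [-0.3, 2.09], [-1.38, 1.24], [0.06, 2.45], [-1.56, 4.7], [0.09, 2.05], [-2.69, 2.69]. Speed limits (rad/s): [2.57, 2.57, 3.14, 3.14, 3.14, 3.14, 3.14].

### API

Orientations are given as a rotation vector (axis times angle).
In Python, from bench import get_state, eyes, ticket gives the robot as it stands.
- The arm moves only by the tool carry_out, never from a script. Its argument "motion" is a list of rows, each a list of 2 entries, a list of its own where there are three numbers: the shift along the world's x, y, z in m, then the turn about the world's z in rad. A call has 1 to 20 rows; each row is the pose to reach, as a shift and turn from the pose commanded when the call began; what a row does not reach only later rows make up. A row lasts 1/10 s, in which the tool goes at most 50 mm and 8.59 degrees, less where a joint would pass 70% of its speed; a pose out of reach is approached as far as the arm can. A call with a gripper value outside its range is refused whole. "grip" is the gripper command: -1 is fully open, 1 is shut, values between are in proportion, set as the call begins (left out, the last holds). The fingers move at their own pace and stop on an object; "squeeze" is the grip in N (left out, the last holds). Time passes only in rows, so rows that repeat a pose let the fingers close. It gives the time, the measured TCP pose, the force and the opening at its end, in the units of the state.
- get_state(): the state, without advancing time (a new reading comes with each control period).
- eyes.get_image(name): name is "side" or "top" or "wrist"; returns a dict with "pixels" (400x640x3 uint8, blue, green, red), "mtx" (3x3 intrinsics, pixels), "extrinsics" (4x4, takes a point from camera to world coordinates). Camera axes: x right, y down, z forward; pixel columns grow to the right and rows downward; lengths in m; the calibration is good to about 2 mm. A picture is of the moment at which its call begins. There is no depth.
- ticket.close_job(): hands the job in, once; it reports no verdict.
The state is a dict: "time": time; "joint_positions": joint angles; "qd": joint speeds; "joint_torque": joint torques, N m; "position": TCP position; "tool_rot": TCP orientation; "ft_force": force on the tool from outside, world axes, zero at the start; "torque": the same for the moment, N m; "grip_width": opening from 0.0 (shut) to 1.0 (fully open).
Only numpy, scipy, OpenCV 4.12 (cv2) and the standard library are available. Lean on these libraries where they do the work, as an engineer would, in place of code of your own. Each camera call takes 0.05 s, during which the arm holds its last target. There are 200 camera calls.

## Working session

There is one attempt and no reset: what is moved stays moved. The work goes in short steps, Python scripts to look and compute and a tool call to move; the robot and the scene stay as the last step left them, time stands still between calls to the robot, and variables do not carry over. Pictures are saved under pics/ and viewed, about 8 in all and at most 12, crops included, and the job is handed in when it is done.

Besides the shell and the picture viewer there is one more tool, called as name([rows], argument=value, ...), one row to a line, values as JSON. carry_out: Moves the arm, as the interface text tells. Its arguments: {"type":"object","properties":{"motion":{"type":"array","items":{"type":"array"}},"grip":{"type":"number"},"squeeze":{"type":"number"}},"required":["motion"]}

```bash
mkdir -p pics; cat > h.py <<'E'
import numpy as np,cv2
from bench import get_state,eyes,ticket
def ray(im,u,v):
    K=np.array(im["mtx"]);T=np.array(im["extrinsics"])
    d=T[:3,:3]@np.linalg.solve(K,[u,v,1.0]);return T[:3,3],d
def plane(im,u,v,z):
    o,d=ray(im,u,v);return o+d*(z-o[2])/d[2]
def proj(im,p):
    K=np.array(im["mtx"]);T=np.array(im["extrinsics"])
    c=T[:3,:3].T@(np.array(p)-T[:3,3]);q=K@c;return q[:2]/q[2]
E
python3 - <<'E'
from h import *
s=get_state();print({k:np.round(v,3).tolist() for k,v in s.items()})
for n in("top","side"):
    im=eyes.get_image(n);cv2.imwrite(f"pics/{n}0.png",im["pixels"]);print(n,np.round(im["mtx"],1).tolist(),np.round(im["extrinsics"],3).tolist())
E
```

```text
{'time': 0.0, 'joint_positions': [-1.147, 0.322, -0.07, 1.452, 0.023, 1.371, -0.057], 'qd': [-0.001, -0.001, 0.001, -0.001, 0.001, 0.001, -0.001], 'joint_torque': [0.0, -49.13, -0.404, -31.252, -0.064, 0.044, 0.0], 'position': [0.259, 0.596, 0.221], 'tool_rot': [2.626, 1.722, -0.002], 'ft_force': [0.216, -0.247, -0.142], 'torque': [0.032, -0.033, -0.057], 'grip_width': 1.001}
top [[407.0, 0.0, 319.2], [0.0, 407.0, 202.0], [0.0, 0.0, 1.0]] [[0.021, -0.989, 0.145, 0.424], [-0.999, -0.025, -0.023, 0.034], [0.026, -0.144, -0.989, 1.167], [0.0, 0.0, 0.0, 1.0]]
side [[466.2, 0.0, 313.6], [0.0, 466.2, 200.8], [0.0, 0.0, 1.0]] [[0.989, -0.073, 0.128, 0.466], [-0.148, -0.521, 0.841, -0.956], [0.005, -0.85, -0.526, 0.677], [0.0, 0.0, 0.0, 1.0]]
```

View pics/top0.png

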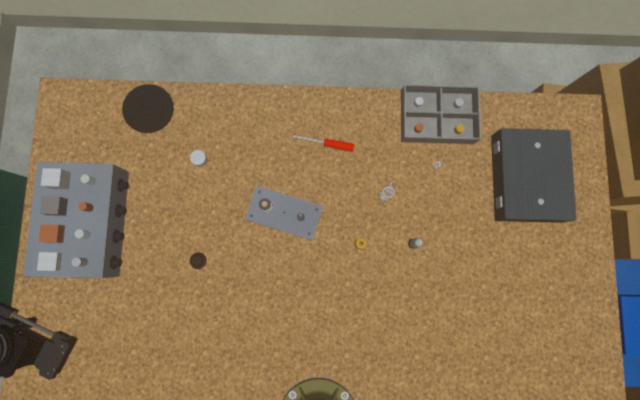

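View pics/side0.png

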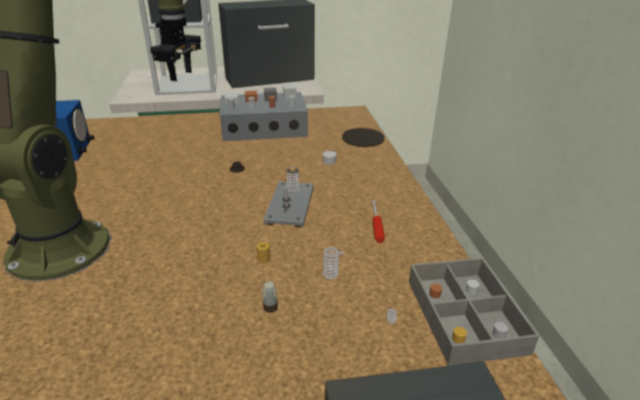

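The top view shows the tray with the fitted spring at about (265,204) and the bare rod at about (301,217). The loose spring is near (387,194) with its tail up-right. The side view shows the spring at (331,263) with its tail at (341,252), and the rod at (286,203).

```bash
python3 - <<'E'
from h import *
t=eyes.get_image("top");s=eyes.get_image("side")
a=cv2.resize(t["pixels"][180:245,240:320],None,fx=5,fy=5,interpolation=2)
b=cv2.resize(t["pixels"][180:210,370:410],None,fx=10,fy=10,interpolation=2)
c=cv2.resize(s["pixels"][160:230,260:320],None,fx=6,fy=6,interpolation=2)[:,:360]
d=cv2.resize(s["pixels"][240:285,315:355],None,fx=6,fy=6,interpolation=2)
m=np.zeros((600,800,3),np.uint8)
for p,y,x in((a[:,:400],0,0),(b[:300,:400],0,400),(c[:270],330,0),(d[:270],330,400)):m[y:y+p.shape[0],x:x+p.shape[1]]=p
cv2.imwrite("pics/m1.png",m)
for z,u,v in((.02,301,217),(.09,301,217),(.064,387,194)):print(z,plane(t,u,v,z).round(3))
print(plane(s,331,274,0).round(3))
E
```

```text
0.02 [0.548 0.058 0.02 ]
0.09 [0.54  0.057 0.09 ]
0.064 [ 0.612 -0.178  0.064]
[ 0.623 -0.183  0.   ]
```

View pics/m1.png

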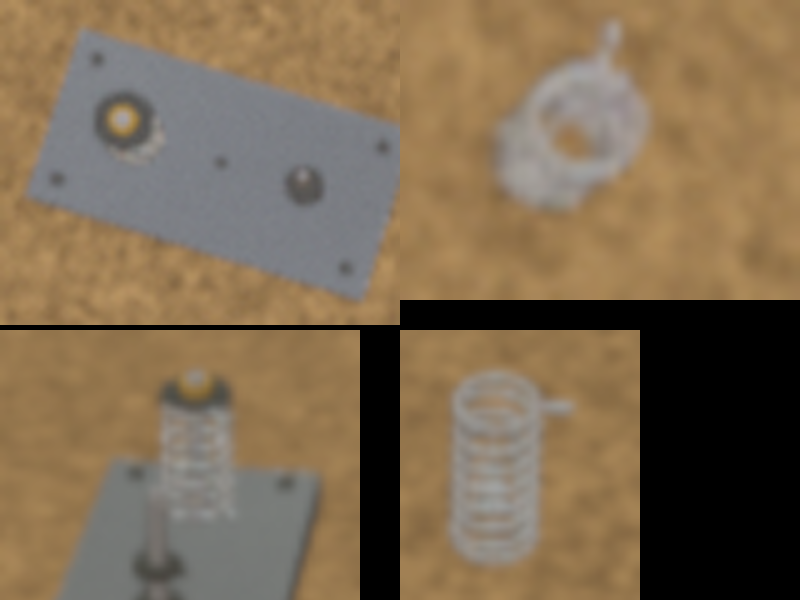

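The crops show the spring's top ring at top-view pixel (388.8,191.8) with its tail tip at (391.2,182.5), and the rod tip at about (300.8,215). The four tray holes are clear.

```bash
python3 - <<'E'
from h import *
t=eyes.get_image("top");s=eyes.get_image("side")
P=lambda x,y,z:plane(t,240+x/5,180+y/5,z)
h=[P(*q,.02) for q in((97,60),(57,180),(383,147),(345,268))]
yd=(h[0]+h[1]-h[2]-h[3])[:2];ang=np.degrees(np.arctan2(yd[1],yd[0]))
print("holes",np.round(h,3).tolist(),"yangle",ang,"centre",np.mean(h,0))
print("rodtip",P(304,177,.092),"collar",P(304,187,.057),"nut",P(123,119,.094))
c=plane(t,388.8,191.8,.064);e=plane(t,391.2,182.5,.062);print("spring",c,"tail",np.degrees(np.arctan2(*(e-c)[[1,0]])),np.linalg.norm((e-c)[:2]))
# side check
print("side top",plane(s,315+(497-400)/6,240+(388-330)/6,.064), "tip",plane(s,315+(570-400)/6,240+(407-330)/6,.062),"rod tip side",plane(s,260+156/6,160+(490-330)/6,.092))
E
```

```text
holes [[0.616, 0.178, 0.02], [0.547, 0.198, 0.02], [0.57, 0.015, 0.02], [0.501, 0.034, 0.02]] yangle 74.33618927034725 centre [0.55872153 0.10635799 0.02      ]
rodtip [0.54407343 0.05730706 0.092     ] collar [0.54248299 0.05791643 0.057     ] nut [0.57249081 0.15404911 0.094     ]
spring [ 0.61853695 -0.18298862  0.064     ] tail -15.049746016472032 0.02766874195577263
side top [ 0.62298681 -0.17846116  0.064     ] tip [ 0.64713688 -0.19031717  0.062     ] rod tip side [0.54972396 0.05435349 0.092     ]
```

```bash
python3 - <<'E'
from h import *
w=eyes.get_image("wrist");s=get_state();T=np.array(w["extrinsics"])
print(T.round(3).tolist(),np.round(w["mtx"],0).tolist(),np.round(s["position"],4),np.round(T[:3,3]-s["position"],3))
E
```

```text
[[0.399, 0.885, 0.241, 0.193], [0.917, -0.385, -0.105, 0.625], [-0.0, 0.263, -0.965, 0.385], [0.0, 0.0, 0.0, 1.0]] [[357.0, 0.0, 319.0], [0.0, 357.0, 195.0], [0.0, 0.0, 1.0]] [0.259  0.5961 0.2223] [-0.065  0.029  0.163]
```

carry_out([
  [[0.03,-0.04,0.01],0],
  [[0.06,-0.09,0.02],0],
  [[0.08,-0.135,0.02],0],
  [[0.1,-0.18,0.02],0],
  [[0.12,-0.225,0.02],0],
  [[0.145,-0.27,0.02],0],
  [[0.17,-0.315,0.02],0],
  [[0.19,-0.36,0.02],0],
  [[0.215,-0.405,0.02],0],
  [[0.24,-0.45,0.02],0],
  [[0.26,-0.495,0.01],0],
  [[0.28,-0.53,0.0],0],
  [[0.286,-0.539,0.0],0],
  [[0.286,-0.539,0.0],0],
  [[0.286,-0.539,0.0],0],
])

```text
time: 1.85
position: [0.5448, 0.0581, 0.2226]
tool_rot: [-2.626, -1.723, -0.0]
ft_force: [-0.2, 0.1, -0.1]
grip_width: 1.0
```

```bash
python3 - <<'E'
from h import *
w=eyes.get_image("wrist");s=get_state();T=np.array(w["extrinsics"])
cv2.imwrite("pics/w1.png",w["pixels"])
print(T.round(3).tolist(),{k:np.round(v,3).tolist() for k,v in s.items()},T[:3,3]-s["position"],proj(w,[.545,.057,.057]))
E
```

```text
[[0.398, 0.885, 0.241, 0.479], [0.917, -0.385, -0.104, 0.087], [0.001, 0.263, -0.965, 0.386], [0.0, 0.0, 0.0, 1.0]] {'time': 1.9, 'joint_positions': [-0.525, 0.102, 0.397, 1.721, -0.042, 1.327, 1.044], 'qd': [-0.012, -0.006, -0.008, 0.001, 0.002, 0.0, 0.003], 'joint_torque': [1.01, -33.649, 2.2, -30.88, 0.122, 0.074, 0.001], 'position': [0.545, 0.059, 0.223], 'tool_rot': [-2.624, -1.725, -0.001], 'ft_force': [-1.277, -0.383, -0.035], 'torque': [-0.014, 0.017, 0.043], 'grip_width': 0.999} [-0.06528817  0.02750737  0.16296164] [317.23319152 176.99381024]
```

View pics/w1.png

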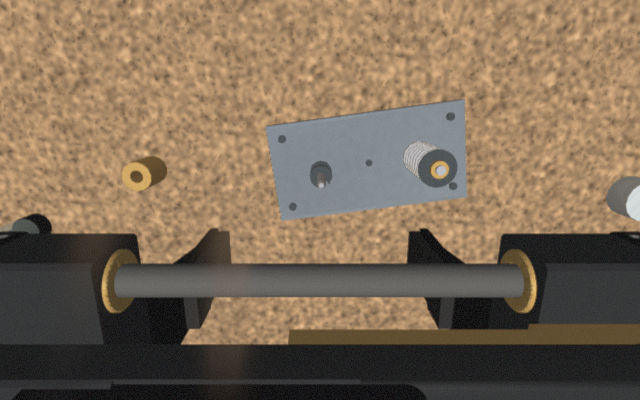

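The wrist view shows the bare rod at (320,178), the fitted spring at (438,167) and the bush at (137,176). I'll turn the camera to the outboard side so it looks at both notches obliquely.

carry_out([
  [[0.005,0,-0.005],-0.149],
  [[0.01,-0.003,-0.01],-0.298],
  [[0.015,-0.005,-0.015],-0.447],
  [[0.02,-0.007,-0.02],-0.596],
  [[0.025,-0.01,-0.025],-0.745],
  [[0.03,-0.01,-0.03],-0.894],
  [[0.035,-0.01,-0.035],-1.043],
  [[0.04,-0.01,-0.04],-1.192],
  [[0.045,-0.015,-0.045],-1.341],
  [[0.05,-0.015,-0.05],-1.49],
  [[0.055,-0.015,-0.055],-1.639],
  [[0.06,-0.015,-0.06],-1.788],
  [[0.065,-0.02,-0.065],-1.937],
  [[0.07,-0.02,-0.07],-2.086],
  [[0.075,-0.02,-0.075],-2.235],
  [[0.08,-0.022,-0.08],-2.384],
  [[0.08,-0.022,-0.085],-2.533],
  [[0.08,-0.022,-0.09],-2.682],
  [[0.08,-0.022,-0.09],-2.831],
  [[0.08,-0.022,-0.09],-2.98],
])

```text
time: 3.9
position: [0.6245, 0.0383, 0.1324]
tool_rot: [-1.926, 2.481, 0.003]
ft_force: [-0.9, -0.4, -0.2]
grip_width: 1.003
```

```bash
python3 - <<'E'
from h import *
w=eyes.get_image("wrist");s=get_state()
cv2.imwrite("pics/w2full.png",w["pixels"])
c=proj(w,[.545,.057,.06]);print(c,np.round(s["joint_positions"],2),s["position"],np.array(w["extrinsics"]).round(3).tolist())
x,y=c.astype(int);y0=max(0,y-45);x0=x-60
cv2.imwrite("pics/w2.png",cv2.resize(w["pixels"][y0:y0+90,x0:x0+120],None,fx=6.5,fy=6.5,interpolation=2));print(x0,y0)
E
```

```text
[321.17626671 310.17077684] [-0.72  0.4   0.78  1.65 -0.3   1.21 -1.7 ] [0.62455927 0.03825391 0.13238372] [[-0.248, -0.934, -0.256, 0.695], [-0.969, 0.239, 0.067, 0.02], [-0.002, 0.264, -0.964, 0.295], [0.0, 0.0, 0.0, 1.0]]
261 265
```

View pics/w2.png

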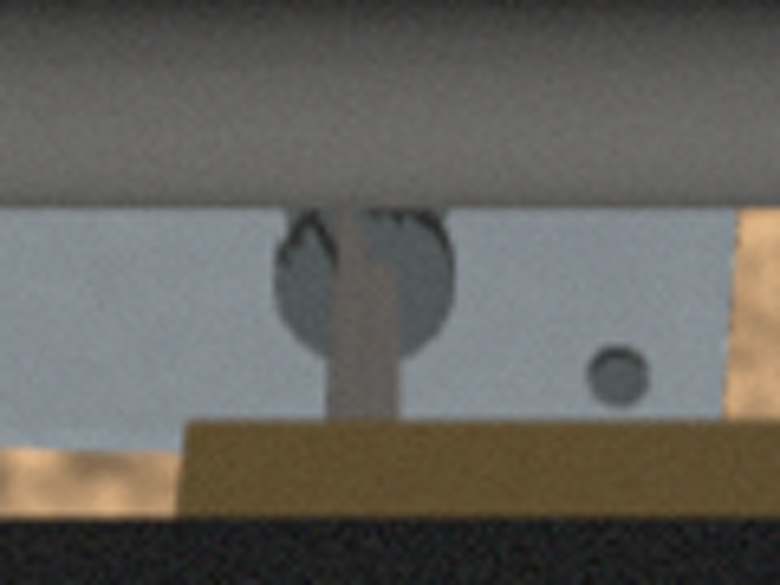

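The gripper's bar hides the upper part of the collars from here. I'll shift inboard 55 mm so the rod moves up the picture.

carry_out([
  [[-0.03,0.008,0],0],
  [[-0.055,0.015,0],0],
  [[-0.055,0.015,0],0],
  [[-0.055,0.015,0],0],
])

```text
time: 4.35
position: [0.57, 0.0524, 0.133]
tool_rot: [-1.935, 2.473, 0.001]
ft_force: [1.0, 0.2, -0.5]
grip_width: 1.002
```

```bash
python3 - <<'E'
from h import *
w=eyes.get_image("wrist");s=get_state()
cv2.imwrite("pics/w3full.png",w["pixels"])
c=proj(w,[.545,.057,.057]);print(c,s["position"])
x,y=c.astype(int);y0=max(0,y-40);x0=x-50
cv2.imwrite("pics/w3.png",cv2.resize(w["pixels"][y0:y0+75,x0:x0+100],None,fx=8,fy=8,interpolation=2));print(x0,y0)
for z in(.057,.037,.092):
  q=proj(w,[.545,.057,z]);print(z,(q-[x0,y0])*8)
E
```

```text
[321.28168067 238.45913069] [0.57056003 0.05165891 0.13310741]
271 198
0.057 [402.25344537 323.67304549]
0.037 [401.25984859 244.71679326]
0.092 [404.40678983 494.7887441 ]
```

View pics/w3.png

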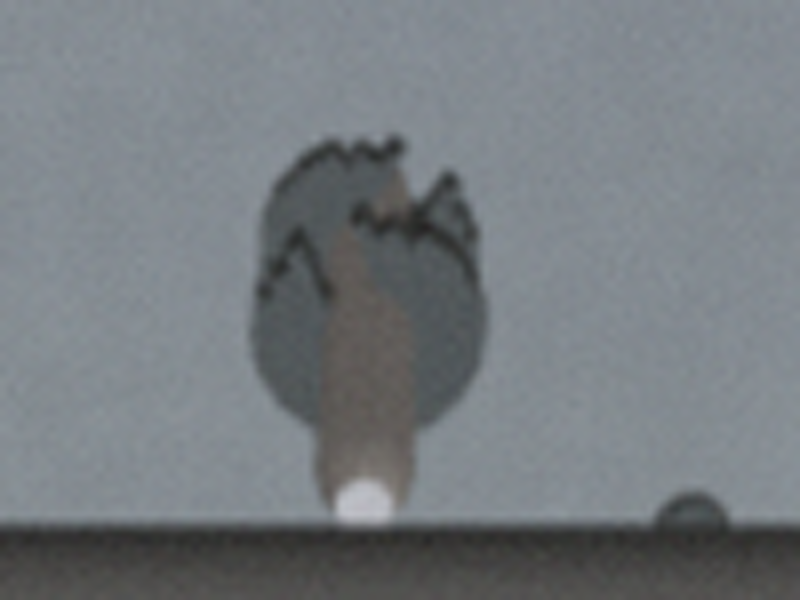

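Both notches show clearly in the crop:
- **Upper collar:** disc centred at about (370,318), notch mouth at about (323,222).
- **Lower collar:** centred at about (370,243), notch mouth at about (428,160).
- **Rod tip:** at (364,503).

```bash
python3 - <<'E'
from h import *
w=eyes.get_image("wrist")
P=lambda x,y,z:plane(w,271+x/8,198+y/8,z)
print("tip",P(364,503,.092))
for z,L,R,B,n1,n2 in((.057,(252,318),(487,318),(370,435),(298,235),(350,213)),(.037,(262,243),(478,243),None,(403,143),(450,178))):
  l,r=P(*L,z),P(*R,z);c=(l+r)/2;print(z,"c",c,"diam",np.linalg.norm(l-r))
  if B:print("bottom r",np.linalg.norm(P(*B,z)-c))
  a,b=P(*n1,z),P(*n2,z);m=(a+b)/2
  for q in(a,b,m):print(np.degrees(np.arctan2(q[1]-c[1],q[0]-c[0])),np.linalg.norm((q-c)[:2]))
print(eyes.get_image("wrist")["extrinsics"][0])
E
```

```text
tip [0.54567933 0.05947652 0.092     ]
0.057 c [0.54685643 0.05894134 0.057     ] diam 0.02107618666701574
bottom r 0.011371972858252526
24.744538426409235 0.010141404341571552
-4.261697814967298 0.0101310479230852
10.24899179789683 0.009813225366795589
0.037 c [0.54652864 0.05908914 0.037     ] diam 0.0208380066098254
-31.327857477072296 0.010642883346715778
-63.21282343054938 0.010143616745691137
-46.877229339826506 0.00999373918537295
[-0.24372599 -0.9359918  -0.25400197  0.6407901 ]
```

Upper notch is at about +10° world, lower at about −47°, final −106°. Next I'll turn back for j7 range and go above the spring for a close look.

carry_out([
  [[0.003,-0.01,0.01],0.149],
  [[0.005,-0.02,0.02],0.298],
  [[0.01,-0.035,0.027],0.447],
  [[0.013,-0.05,0.027],0.596],
  [[0.016,-0.065,0.027],0.745],
  [[0.02,-0.08,0.027],0.894],
  [[0.023,-0.095,0.027],1.043],
  [[0.026,-0.11,0.027],1.192],
  [[0.03,-0.125,0.027],1.341],
  [[0.033,-0.14,0.027],1.49],
  [[0.036,-0.155,0.027],1.639],
  [[0.04,-0.17,0.027],1.788],
  [[0.042,-0.185,0.027],1.937],
  [[0.044,-0.2,0.027],2.086],
  [[0.046,-0.21,0.027],2.235],
  [[0.048,-0.22,0.027],2.384],
  [[0.05,-0.23,0.027],2.533],
  [[0.05,-0.233,0.027],2.682],
  [[0.05,-0.233,0.027],2.831],
  [[0.05,-0.233,0.027],2.98],
])

```text
time: 6.5
position: [0.6204, -0.1838, 0.1591]
tool_rot: [2.622, 1.73, -0.001]
ft_force: [-0.1, -0.2, 0.1]
grip_width: 1.002
```

carry_out([
  [[0,0,0],0],
])

```text
time: 6.6
position: [0.6204, -0.1836, 0.1593]
tool_rot: [2.627, 1.723, -0.0]
ft_force: [1.0, 0.7, 1.1]
grip_width: 0.999
```

```bash
python3 - <<'E'
from h import *
w=eyes.get_image("wrist");s=get_state()
cv2.imwrite("pics/w4full.png",w["pixels"])
c=proj(w,[.62,-.181,.064]);print(c,s["position"],s["tool_rot"],np.round(s["joint_positions"],2))
x,y=c.astype(int);y0=max(0,y-60);x0=x-80
cv2.imwrite("pics/w4.png",cv2.resize(w["pixels"][y0:y0+120,x0:x0+160],None,fx=5,fy=5,interpolation=2));print(x0,y0)
E
```

```text
[321.32802276 194.34389997] [ 0.62031477 -0.18345002  0.15931204] [ 2.62997446e+00  1.71837875e+00 -4.43474021e-05] [-0.09  0.37  0.43  1.56 -0.16  1.25  1.52]
241 134
```

View pics/w4.png

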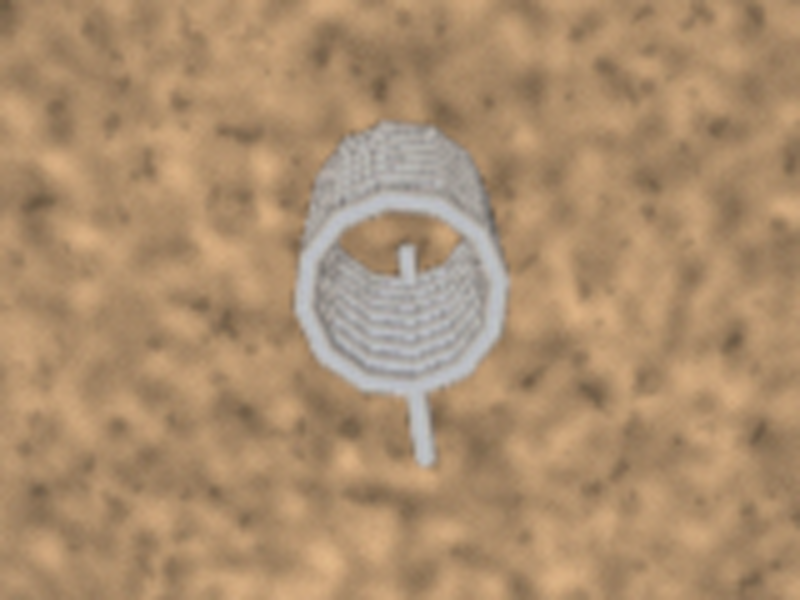

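The ring is centred at crop (402,293). The tail runs from (415,392) to its tip at (426,462), and the tang is visible at (407,262).

```bash
python3 - <<'E'
from h import *
w=eyes.get_image("wrist");s=get_state()
P=lambda x,y,z:plane(w,241+x/5,134+y/5,z)
c=P(402,293,.064);a=P(416,395,.062);t=P(427,464,.062);g=P(407,248,.003);g2=P(408,280,.003);
A=lambda p,q:np.degrees(np.arctan2((q-p)[1],(q-p)[0]))
print("c",c,"tail",A(c,t),A(a,t),np.linalg.norm((t-c)[:2]),"tang",A(g,g2),A(c,g),np.linalg.norm((g-c)[:2]))
print("diam",np.linalg.norm(P(296,293,.064)-P(507,293,.064)))
r=np.array(s["tool_rot"]);print("yaw",2*np.degrees(np.arctan2(r[1],r[0])),s["position"])
E
```

```text
c [ 0.61872203 -0.18027256  0.064     ] tail -15.666002251142238 -14.849191146877926 0.02821272055905466 tang -21.80242603778388 -13.25036843190242 0.007799700272385642
diam 0.0315813358479422
yaw -293.6998507107412 [ 0.62021898 -0.18330093  0.15930751]
```

carry_out([
  [[-0.0015,0.003,-0.03],0],
  [[-0.0015,0.003,-0.06],0],
  [[-0.0015,0.003,-0.09],0],
  [[-0.0015,0.003,-0.115],0],
  [[-0.0015,0.003,-0.13],0],
  [[-0.0015,0.003,-0.132],0],
  [[-0.0015,0.003,-0.132],0],
])

```text
time: 7.4
position: [0.6189, -0.18, 0.028]
tool_rot: [2.627, 1.722, 0.0]
ft_force: [-0.4, -0.3, 0.5]
grip_width: 1.005
```

carry_out([
  [[0,0,0],0],
  [[0,0,0],0],
  [[0,0,0],0],
  [[0,0,0],0],
  [[0,0,0],0],
  [[0,0,0],0],
  [[0,0,0],0],
  [[0,0,0],0],
], grip=1, squeeze=20)

```text
time: 8.2
position: [0.6185, -0.1799, 0.0276]
tool_rot: [2.627, 1.723, -0.0]
ft_force: [-0.6, 1.0, -0.0]
grip_width: 0.379
```

carry_out([
  [[0,0,0.02],0],
  [[0,0,0.05],0],
  [[0,0,0.08],0],
  [[-0.01,0.02,0.105],0.05],
  [[-0.02,0.05,0.11],0.1],
  [[-0.03,0.08,0.11],0.2],
  [[-0.04,0.11,0.11],0.3],
  [[-0.05,0.14,0.11],0.35],
  [[-0.06,0.17,0.11],0.4],
  [[-0.065,0.2,0.11],0.445],
  [[-0.07,0.225,0.11],0.445],
  [[-0.0725,0.237,0.11],0.445],
  [[-0.0725,0.239,0.11],0.445],
  [[-0.0725,0.239,0.11],0.445],
  [[-0.0725,0.239,0.11],0.445],
])

```text
time: 9.7
position: [0.5464, 0.0572, 0.1376]
tool_rot: [2.184, 2.257, -0.001]
ft_force: [-0.4, -0.4, -0.8]
grip_width: 0.378
```

```bash
python3 - <<'E'
from h import *
w=eyes.get_image("wrist");s=get_state();print(s["position"],s["tool_rot"],s["grip_width"],s["ft_force"])
c=proj(w,[.546,.059,.17]);print(c,proj(w,[.546,.059,.092]))
x,y=c.astype(int);y0=max(0,y-60);x0=x-80;print(x0,y0)
a=cv2.resize(w["pixels"][y0:y0+120,x0:x0+160],None,fx=5,fy=5,interpolation=2)
sd=eyes.get_image("side");q=proj(sd,[.546,.059,.1]).astype(int);print(q)
cv2.imwrite("pics/w5.png",a);np.save("sd.npy",sd["pixels"])
b=cv2.resize(sd["pixels"][q[1]-50:q[1]+50,q[0]-40:q[0]+40],None,fx=5,fy=5,interpolation=2)
m=np.zeros((500,800,3),np.uint8);m[:,400:]=b;m[:,:400]=a[50:550,200:600];cv2.imwrite("pics/w5.png",m)
E
```

```text
[0.54633463 0.05721893 0.13754175] [ 2.18468489e+00  2.25682607e+00 -6.64237130e-04] 0.37759456279245834 [ 0.83001929 -0.23286052 -1.13840824]
[323.23786392 279.35714809] [321.71316816 217.06561548]
243 219
[284 183]
```

View pics/w5.png

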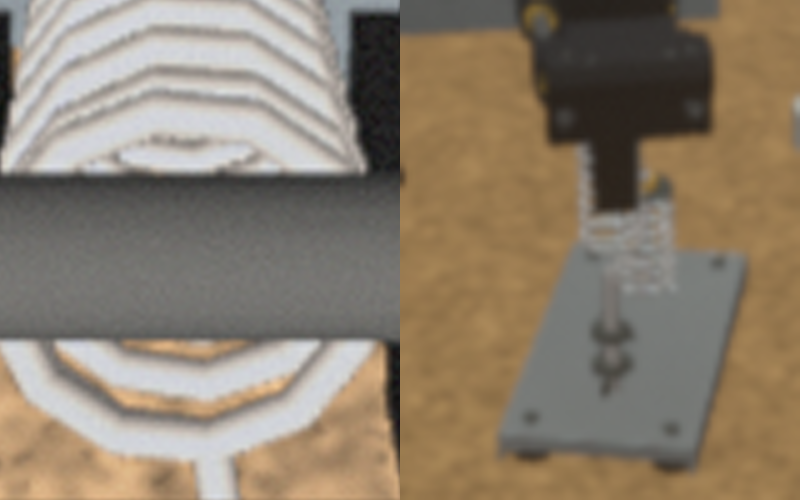

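The left panel shows the coils held upright with the tail pointing down-image. In the side panel the spring's foot is centred over the rod at x≈609. The measured y is about 2 mm short, so I'll correct that while lowering over the rod.

carry_out([
  [[0,0.002,0],0],
  [[0,0.002,-0.005],0],
  [[0,0.002,-0.01],0],
  [[0,0.002,-0.015],0],
  [[0,0.002,-0.02],0],
  [[0,0.002,-0.025],0],
  [[0,0.002,-0.03],0],
  [[0,0.002,-0.035],0],
  [[0,0.002,-0.04],0],
  [[0,0.002,-0.045],0],
  [[0,0.002,-0.05],0],
  [[0,0.002,-0.05],0],
])

```text
time: 11.0
position: [0.5454, 0.0611, 0.0867]
tool_rot: [-2.181, -2.26, 0.002]
ft_force: [-1.2, 0.1, -0.4]
grip_width: 0.376
```

carry_out([
  [[0.0005,-0.0015,0],0],
  [[0.0005,-0.0015,-0.001],0],
  [[0.0005,-0.0015,-0.002],0],
  [[0.0005,-0.0015,-0.003],0],
  [[0.0005,-0.0015,-0.004],0],
  [[0.0005,-0.0015,-0.005],0],
  [[0.0005,-0.0015,-0.006],0],
  [[0.0005,-0.0015,-0.006],0],
])

```text
time: 11.8
position: [0.5465, 0.0598, 0.0814]
tool_rot: [-2.182, -2.26, -0.0]
ft_force: [-0.6, 0.4, -0.8]
grip_width: 0.376
```

No contact force, and the foot is about 3 mm below the upper collar's top, so the tang is in the upper notch. I'll continue into the gap between the collars.

carry_out([
  [[0,0,-0.001],0],
  [[0,0,-0.002],0],
  [[0,0,-0.003],0],
  [[0,0,-0.004],0],
  [[0,0,-0.005],0],
  [[0,0,-0.006],0],
  [[0,0,-0.007],0],
  [[0,0,-0.008],0],
  [[0,0,-0.009],0],
  [[0,0,-0.01],0],
  [[0,0,-0.01],0],
])

```text
time: 12.9
position: [0.5464, 0.0597, 0.0714]
tool_rot: [-2.182, -2.26, 0.0]
ft_force: [-0.2, -0.0, -1.1]
grip_width: 0.374
```

carry_out([
  [[0,0,0],-0.1],
  [[0,0,0],-0.2],
  [[0,0,0],-0.3],
  [[0,0,0],-0.4],
  [[0,0,0],-0.5],
  [[0,0,0],-0.6],
  [[0,0,0],-0.7],
  [[0,0,0],-0.8],
  [[0,0,0],-0.9],
  [[0,0,0],-0.995],
  [[0,0,0],-0.995],
  [[0,0,0],-0.995],
])

```text
time: 14.1
position: [0.5465, 0.0597, 0.0716]
tool_rot: [2.995, 0.948, 0.0]
ft_force: [-0.8, 0.4, -0.2]
grip_width: 0.379
```

carry_out([
  [[0,0,-0.002],0],
  [[0,0,-0.004],0],
  [[0,0,-0.005],0],
  [[0,0,-0.006],0],
  [[0,0,-0.007],0],
  [[0,0,-0.008],0],
  [[0,0,-0.009],0],
  [[0,0,-0.009],0],
])

```text
time: 14.9
position: [0.5464, 0.0597, 0.0624]
tool_rot: [2.996, 0.945, -0.0]
ft_force: [0.6, -0.5, -0.5]
grip_width: 0.371
```

carry_out([
  [[0,0,-0.001],0],
  [[0,0,-0.002],0],
  [[0,0,-0.003],0],
  [[0,0,-0.003],0],
])

```text
time: 15.3
position: [0.5464, 0.0597, 0.0594]
tool_rot: [-2.996, -0.945, 0.0]
ft_force: [0.6, -0.1, -0.4]
grip_width: 0.373
```

carry_out([
  [[0,0,-0.001],0],
  [[0,0,-0.002],0],
  [[0,0,-0.003],0],
  [[0,0,-0.004],0],
  [[0,0,-0.005],0],
  [[0,0,-0.006],0],
  [[0,0,-0.007],0],
  [[0,0,-0.008],0],
  [[0,0,-0.009],0],
  [[0,0,-0.01],0],
  [[0,0,-0.011],0],
  [[0,0,-0.012],0],
  [[0,0,-0.012],0],
])

```text
time: 16.6
position: [0.5465, 0.0597, 0.0476]
tool_rot: [2.996, 0.945, 0.0]
ft_force: [-0.9, -0.6, 0.1]
grip_width: 0.376
```

carry_out([
  [[0,0,-0.0005],0],
  [[0,0,-0.001],0],
  [[0,0,-0.0015],0],
  [[0,0,-0.0015],0],
  [[0,0,-0.0015],0],
])

```text
time: 17.1
position: [0.5465, 0.0596, 0.0462]
tool_rot: [2.996, 0.945, 0.0]
ft_force: [-0.6, -0.9, 2.3]
grip_width: 0.376
```

The foot is seated: 2.3 N at a height matching the tray. Now clockwise towards the stop.

carry_out([
  [[0,0,0],-0.1],
  [[0,0,0],-0.2],
  [[0,0,0],-0.3],
  [[0,0,0],-0.4],
  [[0,0,0],-0.5],
  [[0,0,0],-0.6],
  [[0,0,0],-0.7],
  [[0,0,0],-0.8],
  [[0,0,0],-0.88],
  [[0,0,0],-0.92],
  [[0,0,0],-0.92],
])

```text
time: 18.2
position: [0.5475, 0.0605, 0.0466]
tool_rot: [-3.103, 0.482, -0.003]
ft_force: [1.1, 2.1, 0.5]
grip_width: 0.38
```

```bash
python3 - <<'E'
from h import *
s=get_state();print({k:np.round(s[k],3).tolist() for k in("position","tool_rot","ft_force","torque","joint_positions")})
E
```

```text
{'position': [0.548, 0.06, 0.047], 'tool_rot': [-3.103, 0.482, -0.003], 'ft_force': [1.124, 2.099, 0.482], 'torque': [0.149, -0.234, 0.035], 'joint_positions': [-0.582, 0.285, 0.483, 1.91, -0.159, 0.981, -0.335]}
```

carry_out([
  [[0,0,0],-0.03],
  [[0,0,0],-0.06],
  [[0,0,0],-0.08],
  [[0,0,0],-0.1],
  [[0,0,0],-0.1],
])

```text
time: 18.7
position: [0.5468, 0.0598, 0.0462]
tool_rot: [-3.076, 0.639, -0.001]
ft_force: [2.6, 1.9, 2.8]
grip_width: 0.377
```

```bash
python3 - <<'E'
from h import *
s=get_state();print({k:np.round(s[k],3).tolist() for k in("position","tool_rot","ft_force","torque","joint_positions")})
E
```

```text
{'position': [0.547, 0.06, 0.046], 'tool_rot': [-3.076, 0.639, -0.001], 'ft_force': [2.619, 1.885, 2.767], 'torque': [0.204, -0.311, 0.04], 'joint_positions': [-0.595, 0.287, 0.499, 1.911, -0.164, 0.982, -0.431]}
```

carry_out([
  [[0,0,0],-0.02],
  [[0,0,0],-0.04],
  [[0,0,0],-0.05],
  [[0,0,0],-0.05],
])

```text
time: 19.1
position: [0.5465, 0.0596, 0.0461]
tool_rot: [3.059, -0.715, 0.0]
ft_force: [1.5, 1.1, 3.0]
grip_width: 0.378
```

```bash
python3 - <<'E'
from h import *
s=get_state();print({k:np.round(s[k],3).tolist() for k in("position","tool_rot","ft_force","torque","joint_positions")})
w=eyes.get_image("wrist")
cv2.imwrite("pics/w6f.png",w["pixels"])
for z in(.084,.092,.02):print(proj(w,[.5465,.0595,z]))
c=proj(w,[.5465,.0595,.084]).astype(int);x0=c[0]-80;y0=min(c[1]-60,280);print(x0,y0)
t=eyes.get_image("top");q=proj(t,[.5465,.0595,.084]).astype(int);sd=eyes.get_image("side");r=proj(sd,[.5465,.0595,.06]).astype(int)
m=np.zeros((600,800,3),np.uint8)
m[:,:400]=cv2.resize(w["pixels"][c[1]-60:c[1]+60,c[0]-40:c[0]+40],(400,600),interpolation=2)
m[:300,400:]=cv2.resize(t["pixels"][q[1]-30:q[1]+30,q[0]-40:q[0]+40],(400,300),interpolation=2)
m[300:,400:]=cv2.resize(sd["pixels"][r[1]-30:r[1]+30,r[0]-40:r[0]+40],(400,300),interpolation=2)
cv2.imwrite("pics/w6.png",m)
E
```

```text
{'position': [0.547, 0.06, 0.046], 'tool_rot': [3.059, -0.715, 0.0], 'ft_force': [1.536, 1.131, 3.018], 'torque': [0.133, -0.295, 0.022], 'joint_positions': [-0.601, 0.288, 0.507, 1.912, -0.167, 0.983, -0.478]}
[317.73563912 288.72274251]
[317.6827895  299.90920357]
[318.01263195 230.09280765]
237 228
```

View pics/w6.png

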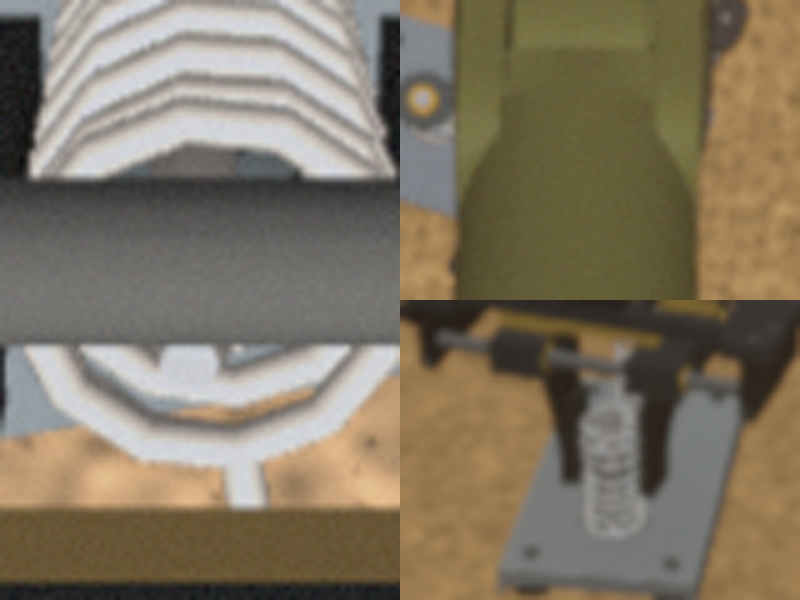

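The tail shows at crop (245,485), and the side view shows the foot down on the tray. Stop contact isn't clear from the torque yet, so I'll turn slightly further.

carry_out([
  [[0,0,0],-0.03],
  [[0,0,0],-0.06],
  [[0,0,0],-0.06],
])

```text
time: 19.55
position: [0.5464, 0.0596, 0.046]
tool_rot: [3.036, -0.808, -0.0]
ft_force: [1.2, 1.3, 2.2]
grip_width: 0.374
```

```bash
python3 - <<'E'
from h import *
s=get_state();print({k:np.round(s[k],3).tolist() for k in("position","tool_rot","ft_force","torque")})
r=s["tool_rot"];print("yaw",2*np.degrees(np.arctan2(r[1],r[0])))
w=eyes.get_image("wrist")
c=proj(w,[.5465,.0595,.084]).astype(int);y0=c[1]+8;x0=c[0]-40
g=w["pixels"]
# tail rows: white pixels columns per row
for y in range(c[1]+28,c[1]+42):
  row=g[y,x0:x0+80].astype(int);m=np.where((row.min(1)>150))[0]
  if len(m):print(y,x0+m.min(),x0+m.max(),len(m))
f=cv2.imread("pics/w6f.png");print("prev")
for y in range(c[1]+28,c[1]+42):
  row=f[y,x0:x0+80].astype(int);m=np.where((row.min(1)>150))[0]
  if len(m):print(y,x0+m.min(),x0+m.max(),len(m))
E
```

```text
{'position': [0.546, 0.06, 0.046], 'tool_rot': [3.036, -0.808, -0.0], 'ft_force': [1.221, 1.269, 2.174], 'torque': [0.125, -0.25, 0.031]}
yaw -29.807928252055707
316 284 340 43
317 278 337 39
318 302 335 34
319 304 332 29
320 305 330 26
321 316 328 13
322 322 328 7
323 322 328 7
324 322 329 8
325 322 329 8
326 322 329 8
327 322 329 8
328 322 329 8
329 326 327 2
prev
316 299 340 42
317 301 337 37
318 302 335 34
319 304 332 29
320 305 329 25
321 316 328 13
322 322 328 7
323 322 328 7
324 322 329 8
325 322 329 8
326 322 329 8
327 323 329 7
328 323 329 7
329 325 327 3
```

```bash
python3 - <<'E'
from h import *
w=eyes.get_image("wrist");p=plane(w,325.6,327,.0805);a=plane(w,325,322,.0805)
L=plane(w,317.5,305,.0805)
s=get_state();c=np.array(s["position"]);print(p,a,c,np.degrees(np.arctan2(*(p-c)[[1,0]])),np.degrees(np.arctan2(*(p-a)[[1,0]])),np.linalg.norm((p-c)[:2]))
# ring bottom edge centre column
g=w["pixels"].min(2).astype(int)
for y in(304,308,312,314):print(y,np.where(g[y,270:370]>150)[0][[0,-1]]+270)
E
```

```text
[0.53939704 0.04081718 0.0805    ] [0.54035385 0.04301338 0.0805    ] [0.54639753 0.05959953 0.04603719] -110.44125172285 -113.54115985628805 0.02004453682614083
304 [285 352]
308 [281 349]
312 [280 345]
314 [278 344]
```

carry_out([
  [[0,0,0],-0.03],
  [[0,0,0],-0.06],
  [[0,0,0],-0.06],
])

```text
time: 19.95
position: [0.5466, 0.0595, 0.0461]
tool_rot: [3.01, -0.899, 0.0]
ft_force: [1.4, 1.0, 2.4]
grip_width: 0.372
```

```bash
cat > chk.py <<'E'
from h import *
s=get_state();print({k:np.round(s[k],3).tolist() for k in("position","ft_force","torque")})
r=s["tool_rot"];print("yaw",2*np.degrees(np.arctan2(r[1],r[0])))
w=eyes.get_image("wrist");g=w["pixels"].min(2).astype(float)
for y in(324,326,328):
  v=np.clip(g[y,312:340]-130,0,None);print(y,(v*np.arange(312,340)).sum()/v.sum(),end=" ")
E
python3 chk.py; python3 - <<'E'
from h import *
g=cv2.imread("pics/w6f.png").min(2).astype(float)
for y in(324,326,328):
  v=np.clip(g[y,312:340]-130,0,None);print(y,(v*np.arange(312,340)).sum()/v.sum(),end=" ")
E
```

```text
{'position': [0.547, 0.06, 0.046], 'ft_force': [1.367, 1.033, 2.421], 'torque': [0.005, -0.295, 0.048]}
yaw -33.24695183385477
324 324.7174721189591 326 325.14392523364484 328 325.95238095238096 324 325.27435387673955 326 325.2293233082707 328 325.4764705882353
```

The tail has followed the gripper without slipping to about −115°, but only a faint lateral load shows. Spring-to-rod offset could explain that, so I'll release, rise and look at the true state.

carry_out([
  [[0,0,0.001],0],
  [[0,0,0.0015],0],
  [[0,0,0.0015],0],
])

```text
time: 20.3
position: [0.5465, 0.0595, 0.0475]
tool_rot: [3.011, -0.897, 0.0]
ft_force: [1.5, 0.6, 1.4]
grip_width: 0.374
```

carry_out([
  [[0,0,0],0],
  [[0,0,0],0],
  [[0,0,0],0],
  [[0,0,0],0],
  [[0,0,0],0],
  [[0,0,0.02],0],
  [[0,0,0.05],0],
  [[0,0,0.08],0],
  [[0,0,0.11],0],
  [[0,0,0.11],0],
  [[0,0,0.11],0],
], grip=-1)

```text
time: 21.4
position: [0.5467, 0.0598, 0.158]
tool_rot: [-3.01, 0.896, -0.001]
ft_force: [0.9, 0.2, -0.2]
grip_width: 0.997
```

```bash
python3 - <<'E'
from h import *
s=get_state();print(s["position"],s["grip_width"])
w=eyes.get_image("wrist");cv2.imwrite("pics/w7f.png",w["pixels"])
c=proj(w,[.5465,.0595,.084]).astype(int);x0,y0=c[0]-80,c[1]-60;print(x0,y0)
cv2.imwrite("pics/w7.png",cv2.resize(w["pixels"][y0:y0+120,x0:x0+160],None,fx=5,fy=5,interpolation=2))
E
```

```text
[0.54672636 0.05983423 0.15802706] 0.9967969764549901
238 145
```

View pics/w7.png

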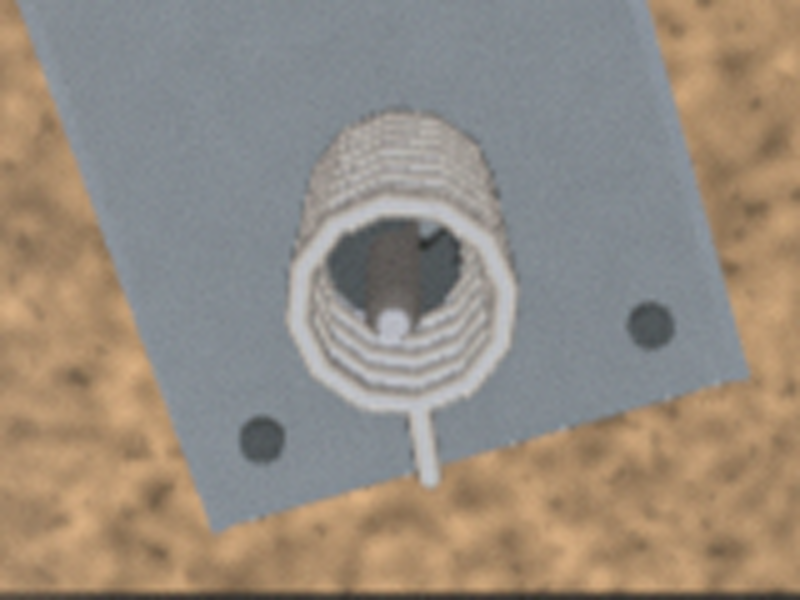

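The spring sits over the rod. The ring centre is at (402,302), the tail runs from (418,415) to (430,482), the rod tip is at (393,324), and the tray holes are at (262,440) and (650,326).

```bash
python3 - <<'E'
from h import *
w=eyes.get_image("wrist")
P=lambda x,y,z:plane(w,238+x/5,145+y/5,z)
A=lambda p,q:np.degrees(np.arctan2((q-p)[1],(q-p)[0]))
print("tray x-dir",A(P(650,326,.02),P(262,440,.02)),A(P(748,376,.02),P(216,530,.02)),"long",A(P(648,0,.02),P(748,376,.02)),A(P(20,0,.02),P(216,530,.02)))
c=P(402,302,.0823);t=P(430,483,.082);b=P(418,415,.082)
print("tail",A(c,t),A(b,t),"ring",c,"rod",P(393,325,.092),np.linalg.norm((t-c)[:2]))
E
```

```text
tray x-dir 164.14016222786665 164.09851432975765 long -106.36392123780224 -105.76319204562193
tail -114.80831086880023 -113.64706285508286 ring [0.54587947 0.05936548 0.0823    ] rod [0.54474318 0.05980099 0.092     ] 0.02747587857781595
```

The tail is 8.4° past square, and the ring axis sits 1.2 mm off the rod along tray +x. That offset at 8 mm radius explains the angle if the tang is on the stop. I'll regrasp, back off, centre and turn clockwise again.

carry_out([
  [[0,0,-0.03],0],
  [[0,0,-0.06],0],
  [[0,0,-0.09],0],
  [[0,0,-0.105],0],
  [[0,0,-0.11],0],
  [[0,0,-0.11],0],
])

```text
time: 22.1
position: [0.5462, 0.0594, 0.0471]
tool_rot: [3.01, -0.897, -0.002]
ft_force: [0.2, -0.2, 0.3]
grip_width: 1.0
```

carry_out([
  [[0,0,0],0],
  [[0,0,0],0],
  [[0,0,0],0],
  [[0,0,0],0],
  [[0,0,0],0],
  [[0,0,0],0],
  [[0,0,0],0],
  [[0,0,0],0],
], grip=1)

```text
time: 22.9
position: [0.5465, 0.0597, 0.0476]
tool_rot: [3.011, -0.897, 0.0]
ft_force: [-0.3, 0.3, -0.4]
grip_width: 0.374
```

carry_out([
  [[0,0,-0.0005],0.05],
  [[0,0,-0.0005],0.1],
  [[0,0,-0.0005],0.15],
  [[-0.0005,0.0002,-0.0005],0.2],
  [[-0.0012,0.0004,-0.0005],0.22],
  [[-0.0012,0.0004,-0.0005],0.22],
  [[-0.0012,0.0004,-0.0005],0.22],
])

```text
time: 23.6
position: [0.5455, 0.06, 0.0472]
tool_rot: [3.091, -0.562, 0.001]
ft_force: [1.0, -1.0, 0.5]
grip_width: 0.378
```

```bash
python3 chk.py
```

```text
{'position': [0.546, 0.06, 0.047], 'ft_force': [1.034, -0.991, 0.463], 'torque': [-0.257, -0.078, -0.013]}
yaw -20.617044998201166
324 325.1611650485437 326 325.749063670412 328 325.63461538461536
```

carry_out([
  [[0,0,0],-0.03],
  [[0,0,0],-0.05],
  [[0,0,0],-0.07],
  [[0,0,0],-0.07],
  [[0,0,0],-0.07],
])

```text
time: 24.15
position: [0.5453, 0.0603, 0.0471]
tool_rot: [-3.07, 0.669, -0.0]
ft_force: [0.0, -0.1, 0.8]
grip_width: 0.377
```

```bash
python3 chk.py
```

```text
{'position': [0.545, 0.06, 0.047], 'ft_force': [0.032, -0.128, 0.791], 'torque': [-0.031, -0.078, 0.023]}
yaw 335.4260848172497
324 324.8990291262136 326 324.8166351606805 328 325.3579766536965
```

Now at tail −106.4° with no load. I'll creep clockwise to feel the stop.

carry_out([
  [[0,0,0],-0.02],
  [[0,0,0],-0.04],
  [[0,0,0],-0.04],
  [[0,0,0],-0.04],
])

```text
time: 24.6
position: [0.5454, 0.0601, 0.0471]
tool_rot: [3.056, -0.73, 0.001]
ft_force: [1.7, 0.3, 0.9]
grip_width: 0.376
```

```bash
python3 chk.py
```

```text
{'position': [0.545, 0.06, 0.047], 'ft_force': [1.711, 0.278, 0.877], 'torque': [-0.101, -0.237, 0.025]}
yaw -26.86973642161797
324 324.92337917485264 326 324.9887640449438 328 325.4474187380497
```

carry_out([
  [[0,0,0],-0.02],
  [[0,0,0],-0.04],
  [[0,0,0],-0.06],
  [[0,0,0],-0.06],
  [[0,0,0],-0.06],
])

```text
time: 25.15
position: [0.5456, 0.0599, 0.0472]
tool_rot: [3.032, -0.821, 0.001]
ft_force: [2.6, -0.7, -0.2]
grip_width: 0.379
```

```bash
python3 chk.py
```

```text
{'position': [0.546, 0.06, 0.047], 'ft_force': [2.551, -0.661, -0.152], 'torque': [-0.13, -0.583, -0.012]}
yaw -30.314677460334806
324 325.04347826086956 326 325.35490196078433 328 325.6050096339114
```

The reaction now builds along tray +x (2.6 N at −14.5°), which is the stop lug on the tang. I'll ease back to square in light contact, then release and check.

carry_out([
  [[0,0,0],0.03],
  [[0,0,0],0.06],
  [[0,0,0],0.09],
  [[0,0,0],0.09],
  [[0,0,0],0.09],
])

```text
time: 25.7
position: [0.545, 0.06, 0.047]
tool_rot: [3.066, -0.684, -0.001]
ft_force: [1.7, -0.5, 0.6]
grip_width: 0.373
```

```bash
python3 chk.py
```

```text
{'position': [0.545, 0.06, 0.047], 'ft_force': [1.664, -0.482, 0.562], 'torque': [-0.191, -0.181, 0.018]}
yaw -25.157732120825145
324 324.8307086614173 326 324.8022598870057 328 325.44123314065513
```

carry_out([
  [[0,0,0],0],
  [[0,0,0],0],
  [[0,0,0],0],
  [[0,0,0],0],
  [[0,0,0],0],
  [[0,0,0.02],0],
  [[0,0,0.05],0],
  [[0,0,0.08],0],
  [[0,0,0.11],0],
  [[0,0,0.11],0],
  [[0,0,0.11],0],
], grip=-1)

```text
time: 26.85
position: [0.5456, 0.0602, 0.1575]
tool_rot: [-3.065, 0.684, -0.002]
ft_force: [-0.3, -0.2, 0.2]
grip_width: 0.999
```

```bash
python3 - <<'E'
from h import *
s=get_state();print(s["position"],s["grip_width"])
w=eyes.get_image("wrist");cv2.imwrite("pics/w8f.png",w["pixels"])
c=proj(w,[.5465,.0595,.084]).astype(int);x0,y0=c[0]-80,c[1]-60;print(x0,y0)
cv2.imwrite("pics/w8.png",cv2.resize(w["pixels"][y0:y0+120,x0:x0+160],None,fx=5,fy=5,interpolation=2))
E
```

```text
[0.54557012 0.06023912 0.15753131] 0.9992477666396004
239 145
```

View pics/w8.png

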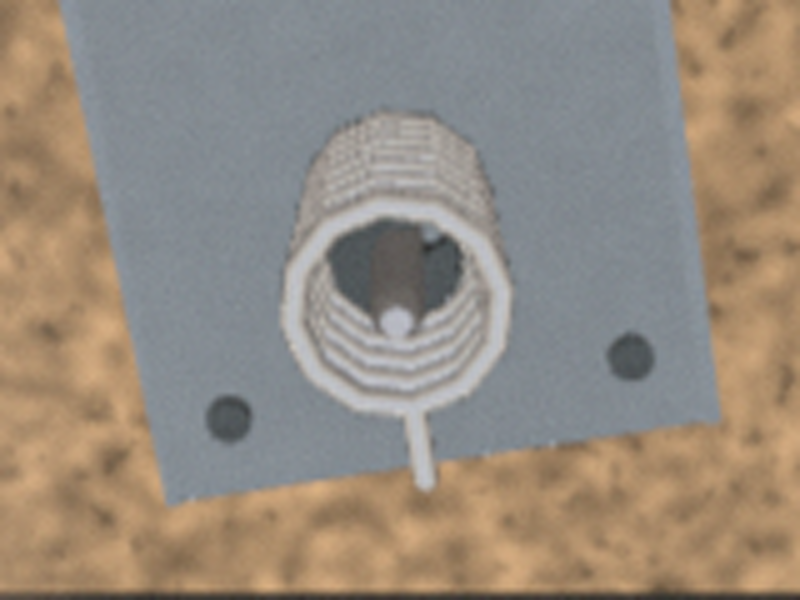

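The ring centre is now at (397,304), the rod tip at (397,323), the tail runs (412,415)→(426,485), and the holes are at (229,418) and (631,357).

```bash
python3 - <<'E'
from h import *
w=eyes.get_image("wrist")
P=lambda x,y,z:plane(w,239+x/5,145+y/5,z)
A=lambda p,q:np.degrees(np.arctan2((q-p)[1],(q-p)[0]))
print("tray -y",A(P(631,357,.02),P(229,418,.02))+90-360,A(P(720,418,.02),P(170,504,.02))+90-360)
c=P(397,304,.084);t=P(426,486,.082);b=P(412,415,.082)
print("tail",A(c,t),A(b,t),"ring",c,"rod",P(397,323,.092))
T=eyes.get_image("top");S=eyes.get_image("side");d0=cv2.imread("pics/top0.png")
for n,u,v in(("bush",361,243),("valve",415,243),("short",437,165),("knob",198,260),("can",198,158),("driver",325,143)):
  print(n,np.abs(T["pixels"][v-8:v+8,u-8:u+8].astype(int)-d0[v-8:v+8,u-8:u+8]).mean().round(1),end=" ")
E
```

```text
tray -y -106.0145782995765 -105.62771957807215
tail -106.70565889396737 -104.55178647576052 ring [0.54492629 0.06005644 0.084     ] rod [0.54485156 0.05986802 0.092     ]
bush 3.6 valve 3.8 short 4.2 knob 3.1 can 4.7 driver 3.7
```

```bash
python3 -c "
from h import *
print(ticket.close_job())"
```

```text
the job is handed in; nothing more can be done
None
```

The large spring is on the bare rod with its foot home on the tray, its tang turned to the stop under the lower collar, and the gripper clear. I handed the job in at about 27 s of the 72 s.

- **Threading:** I read both notch directions with the wrist camera, about +10° for the upper and −47° for the lower. The tang passed each collar with almost no force, so no twisting back and forth was needed. At the tray the contact force peaked at about 3 N, roughly 2 mm of squash.
- **Stop:** The first clockwise turn did not end cleanly. The tail finished about 8° past square, because I was holding the spring 1.2 mm off the rod's axis. I let go, took hold again, backed off, centred it and turned clockwise once more. This time a 2.6 N push built up along the tray, in the direction the stop lug would push. I then eased back to light contact and let go.
- **Last checks:**
  - **Tail direction:** two readings gave −106.7° and −104.6°, against a tray −y of about −105.8°.
  - **Centring:** the spring's top ring is within 0.3 mm of the rod's axis.
  - **Other parts:** they look unmoved in the top view.
- **Less certain:** the wrist torque never showed the stop clearly. Stop contact rests on that sideways push and the final tail angle.

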